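Open the shoe-cleaner tub and stow its child-resistant cap

TASK

Open the tub of shoe-cleaning tablets: press its child-resistant cap down hard and, keeping it down, turn it anticlockwise (seen from above) until it is free, then lift it off. Lay the cap flat and right way up on the upper half of the sloped wooden tray and slide it down until it rests against the back stop, then let go. Do not disturb the brush, tin, spray bottle or shoe.

Things in the scene. Friction and masses are not known exactly. Their poses are not given: they have to be found in the camera images.
- tub: Round grey plastic tub, 84 mm across, 78 mm high to the shoulder, fixed in a 110 mm square steel plate screwed to the worktop (does not move). Origin: on its axis at worktop height, z up. Neck 34 mm across, top 112 mm up, two bayonet hooks on it. Shoulder ticks: a single one at +x and -x, where the cap's bar points when locked; a pair 60 degrees anticlockwise, where it points when free.
- cap: Loose white ribbed round cap, 56 mm across, 34 mm high, hollow, about 40 g; thin black bar along its x on the closed top. Origin: centre of its lower rim, z up. Starts locked on the tub, x along the tub's x, lower rim 92 mm above the worktop, on the collar. Grip its side, anywhere round it, about 22 mm above the rim with the fingertips clear of the collar.
- neck (a point): On the tub's axis at the top of the neck, 112 mm above the worktop. Two lugs in the cap sit in pockets here: no lifting (1 mm play), no turning (0.1 rad play) until the cap is pressed down 6 mm or more. Kept down, it turns only anticlockwise from above: free to lift from 46 to 75 degrees of turn (aim at 60), hard stop near 77. Let up, it rises to its starting height and lifts straight off.
- collar (a joint): How far the black sprung collar (62 mm across, right under the cap's rim) is pressed down with the cap: 0 at rest, 0.006 m or more unlocks the turn, hard stop at 0.009 m. Its spring needs about 10 N to start, 14 N at 6 mm, 16 N at 9 mm.
- deck: Sloped floor of the fixed wooden tray, 200 mm long. Origin: middle of its upper face, 40 mm above the worktop. x runs down the slope (15 degrees) to the back stop, y across, z square to the floor. The open upper end (x = -100 mm) is on the robot's side. Side rails 14 mm high, inner faces at y = +/-66 mm. The cap does not slide by itself: it must be pushed or drawn down.
- stop (a point): Foot of the tray's back stop: middle of its inner face at floor level, x = +100 mm on the tray floor. The stop stands 28 mm above the floor, square to it. Against it, the cap's centre is 28 mm before this point.
- brush: Bystander: wooden shoe brush, 120 x 40 x 38 mm high. Origin: centre of its underside.
- tin: Bystander: flat round dark tin with a pale lid, 72 mm across, 26 mm high. Origin: centre of its underside.
- spray: Bystander: aluminium bottle with black cap, 52 mm across, 150 mm high. Origin: centre of its underside.
- shoe: Bystander: one blue shoe, 258 x 78 x 74 mm high, toe to its +x. Origin: centre of its underside.
Mind the look-alikes: they are no part of the job. There is more than one size of the tub; the one meant has the size given above.

How it is judged:
By the outcome, as a careful person would: the job done as asked, in the order asked, and still so for the second after the job is handed in, with the robot touching nothing.
It also fails if it takes over 48 s, if anything falls off the work surface, if the arm or the gripper's body presses on something with over 40 N, if the wrist force passes 120 N, or if a joint passes its speed limit or range.

ROBOT

A 6-joint arm with a two-finger parallel gripper is mounted at the origin on the work surface. World frame = base frame: x ahead of the robot, y to its left, z up, the work surface at z = 0. Lengths are in m, angles in rad, forces in N, time in s.
With the tool pointing down it reaches from about 0.25 to 0.725 m from the base axis. Payload 4 kg.
Tool frame: the origin (TCP) lies on the front face of the gripper's body, between the roots of the fingers; the fingertips stand 73 mm ahead of it and the grasp point (between the pads) lies bot.tcp_to_grasp ahead of it (bot.tcp_to_grasp is the distance from the TCP to the grasp point, in m); z points along the fingers, y is the line along which they close (so a half turn about z gives the same grasp; the last joint's range is limited). The gripper opens to 85 mm and grips with 20 to 120 N. Pads are 22 mm wide; open, the fingers measure 114 mm over their backs; the gripper's body (76 mm by 85 mm) begins 54 mm behind the grasp point. The pads swing forward as they close: fully open they stand 13 mm farther back than shut.
Start: joints at [1.142, 0.241, 0.005, 1.335, 0, 1.571], TCP at [0.208, 0.455, 0.304] pointing down, gripper open.
Joint ranges: [-2.72, 2.72], [-1.05, 1.87], [-1.09, 1.28], [-1.99, 2.15], [-1.42, 1.44], [-3.14, 3.14]. Speed limits (rad/s): [2.79, 2.79, 3.14, 3.14, 3.14, 3.14].

INTERFACE

Orientations are given as a unit quaternion [x, y, z, w].
In Python, from workcell import bot gives the robot as it stands.
- The arm moves only by the shell command python3 -m jog 'ROWS' [OPENING]. ROWS is JSON, one flat list of numbers, 6 for each row, row after row: the shift along the world's x, y, z scaled (see below), then the turn, a rotation vector about the world's x, y, z scaled (see below). In form: [tx, ty, tz, wx, wy, wz, tx, ty, tz, wx, wy, wz, ...]. A call has 1 to 10 rows; each row is the pose to reach, as a shift and turn from the pose commanded when the call began; what a row does not reach only later rows make up. The controller multiplies each number of a shift by 800 mm and each number of a turn by 2 rad. A row lasts 1/12 s, in which the tool goes at most 41.7 mm and 7.16 degrees, less where a joint would pass 70% of its speed; a pose out of reach is approached as far as the arm can. A call with a number of a shift or a turn outside -1 to 1 is refused whole. A call with a gripper value outside its range is refused whole. OPENING is the opening, from -1 (shut) to 1 (fully open), set as the call begins (- or left out, the last holds). The fingers move at their own pace and stop on an object; the grip force is fixed at half the most. Time passes only in rows, so rows that repeat a pose let the fingers close. It gives the time, the measured TCP pose, the force, the opening and the grip force at its end, in the units of the state.
- bot.get_obs(): the state, without advancing time (a new reading comes with each control period).
- bot.camera(name): name is "scene" or "top" or "wrist"; returns (picture, depth): 480x640x3 uint8, red, green, blue; 480x640 float32, m along the optical axis (not along the pixel's ray), 0 where there is no reading.
- bot.calibration(name): a dict with "intrinsics" (3x3 intrinsics, pixels), "pose" (4x4, takes a point from camera to world coordinates). Camera axes: x right, y up, looking along -z (the intrinsics and any distortion apply to the point x, -y, -z); pixel columns grow to the right and rows downward; lengths in m; the calibration is good to about 2 mm. A picture is of the moment at which its call begins: read the wrist's pose just before it. calibration takes no time and is no camera call; for the wrist camera it gives the pose at the moment of the call.
- bot.job_done(): hands the job in; it is judged then, once.
Trained networks look in the newest picture that a camera, given by its name, has taken for a name from the list of things; names that differ only in an ending like _2 or _b are one class to them, and where a whole thing is asked for, a point or a joint stands for the part that bears it (a point fixed in the world has none). Each returns a list of dicts, best first, with "confidence" (0 to 1); they miss things now and then, are a little off and sometimes report something else, mostly with a low value. They report only what shows in the picture. A call takes as long as a camera call. They do not tell look-alikes from the thing itself.
- bot.find_in(label, camera): "at" ([x, y, z] in m, in the coordinates of the camera as it stood for that picture, good to about 4 mm: the middle of the surface that is visible of it).
- bot.tip_of(label, camera): "at" ([x, y, z] in m, in the coordinates of the camera as it stood for that picture, good to about 4 mm: a listed point, or the origin of a listed thing).
The state is a dict: "clock": time; "joint_pos": joint angles; "joint_vel": joint speeds; "tau": joint torques, N m; "eef_pos": TCP position; "tool_rot": TCP orientation; "ft_force": force on the tool from outside, world axes, zero at the start; "ft_torque": the same for the moment, N m; "grip_width": finger opening in m; "grasp_force": force on a finger pad.
Only numpy, scipy, OpenCV 4.12 (cv2) and the standard library are available. Lean on these libraries where they do the work, as an engineer would, in place of code of your own. Each camera call takes 0.05 s, during which the arm holds its last target. There are 200 camera calls.

## Working session

There is one attempt and no reset: what is moved stays moved. The work goes in short steps, Python scripts to look and compute and a shell command to move; the robot and the scene stay as the last step left them, time stands still between calls to the robot, and variables do not carry over. Pictures are saved under pics/ and viewed, at most 10 in all, crops included, and the job is handed in when it is done.

```bash
mkdir -p pics; ls
cat > h.py <<'E'
import numpy as np,cv2
from workcell import bot
def snap(n,f):
    p,d=bot.camera(n);cv2.imwrite('pics/'+f,p[:,:,::-1]);np.savez('/tmp/'+n,p=p,d=d,T=bot.calibration(n)['pose'],K=bot.calibration(n)['intrinsics']);return p,d
def world(n,at):
    T=np.load('/tmp/'+n+'.npz')['T'];return (T@np.r_[at,1])[:3]
def px(n,w):
    z=np.load('/tmp/'+n+'.npz');c=np.linalg.inv(z['T'])@np.r_[w,1];u=z['K']@np.array([c[0],-c[1],-c[2]]);return u[:2]/u[2]
def cloud(n):
    z=np.load('/tmp/'+n+'.npz');d=z['d'];v,u=np.mgrid[:480,:640];K=z['K']
    x=(u-K[0,2])/K[0,0]*d;y=(v-K[1,2])/K[1,1]*d
    P=np.stack([x,-y,-d,np.ones_like(d)],-1)@z['T'].T;P=P[...,:3];P[d==0]=np.nan;return P
E
python3 - <<'E'
from h import *
print({k:np.round(v,3) for k,v in bot.get_obs().items()},bot.tcp_to_grasp)
for n in('top','scene'):
    snap(n,n+'0.png')
    for l in['tub','cap','deck','stop','neck','brush','tin','spray','shoe']:
        for f in('find_in','tip_of'):
            try:r=getattr(bot,f)(l,n)
            except Exception as e:print(l,f,e);continue
            for q in r[:3]:
                w=world(n,q['at']);print(n,f,l,round(q['confidence'],2),w.round(3),px(n,w).round())
print(bot.calibration('top'))
E
```

```text
pics
{'clock': np.float64(0.0), 'joint_pos': array([1.142, 0.241, 0.004, 1.335, 0.   , 1.571]), 'joint_vel': array([-0.   , -0.001,  0.   ,  0.001, -0.   ,  0.   ]), 'tau': array([ 2.0000e-03, -3.7232e+01,  2.5241e+01,  1.7000e-02,  0.0000e+00,
       -0.0000e+00]), 'eef_pos': array([0.208, 0.454, 0.303]), 'tool_rot': array([ 0.213,  0.977, -0.001, -0.   ]), 'ft_force': array([0.116, 0.238, 0.074]), 'ft_torque': array([-0.002,  0.034, -0.008]), 'grasp_force': np.float64(0.0), 'grip_width': np.float64(0.085)} 0.0539
top find_in tub 0.73 [0.421 0.326 0.044] [175. 288.]
top find_in tub 0.69 [0.483 0.161 0.004] [250. 262.]
top find_in tub 0.61 [0.328 0.184 0.048] [236. 329.]
top tip_of tub 0.97 [ 0.499  0.181 -0.001] [242. 255.]
top tip_of tub 0.97 [0.324 0.191 0.003] [236. 329.]
top tip_of tub 0.76 [ 0.42   0.338 -0.001] [175. 288.]
top find_in cap 0.69 [0.483 0.163 0.003] [249. 262.]
top find_in cap 0.59 [0.495 0.178 0.123] [234. 253.]
top tip_of cap 0.79 [0.492 0.178 0.09 ] [237. 255.]
top find_in deck 0.65 [ 0.551 -0.16   0.04 ] [387. 231.]
top find_in stop 0.57 [ 0.555 -0.161  0.039
[... 2633 characters left out ...]
. 285.]
scene find_in shoe 0.74 [ 0.532 -0.415  0.051] [142. 257.]
scene find_in shoe 0.25 [0.53  0.172 0.088] [414. 249.]
scene tip_of shoe 0.83 [ 0.492 -0.435 -0.   ] [145. 261.]
{'intrinsics': array([[512.35550635,   0.        , 316.88581719],
       [  0.        , 512.35550635, 231.69226867],
       [  0.        ,   0.        ,   1.        ]]), 'pose': array([[ 6.56247680e-04,  9.92894274e-01, -1.18998026e-01,
         4.09036117e-01],
       [-9.99968915e-01, -2.83454800e-04, -7.87969311e-03,
        -7.77462451e-03],
       [-7.85743273e-03,  1.18999498e-01,  9.92863223e-01,
         1.21892516e+00],
       [ 0.00000000e+00,  0.00000000e+00,  0.00000000e+00,
         1.00000000e+00]])}
```

Run:
```python
from h import *
p=np.load('/tmp/top.npz')['p'][:,:,::-1];s=np.load('/tmp/scene.npz')['p'][:,:,::-1]
a=cv2.resize(p[215:365,130:290],(640,600),interpolation=cv2.INTER_CUBIC)
cv2.imwrite('pics/crop0.png',a)
np.set_printoptions(suppress=True)
P=cloud('top')
for c in([.499,.18],[.324,.188],[.42,.338]):
    m=(np.hypot(P[...,0]-c[0],P[...,1]-c[1])<.07)&(P[...,2]>.015)
    z=P[...,2][m];h=np.histogram(z,bins=np.arange(.015,.16,.006));print(c,h[0]);
    for lo,hi in((.115,.14),(.07,.09),(.055,.07),(.04,.055)):
        k=m&(P[...,2]>lo)&(P[...,2]<hi)
        if k.sum()>30: q=P[k];print(lo,q.min(0).round(3),q.max(0).round(3),q.mean(0).round(3))
```

```text
[0.499, 0.18] [  2   7  16  49  12  17  10  13  18 104 299  24  51  28   7  12  10  51
 454  39   0   0   0   0]
0.115 [0.47  0.152 0.115] [0.525 0.207 0.132] [0.497 0.179 0.126]
0.07 [0.458 0.14  0.07 ] [0.539 0.221 0.09 ] [0.494 0.172 0.077]
0.055 [0.456 0.138 0.055] [0.539 0.222 0.07 ] [0.488 0.154 0.063]
0.04 [0.457 0.139 0.04 ] [0.529 0.187 0.055] [0.484 0.149 0.047]
[0.324, 0.188] [  4  28  23  12  10  20 209  91 113  62  68  14   0   0   0   0   0   0
   0   0   0   0   0   0]
0.07 [0.311 0.171 0.07 ] [0.345 0.205 0.083] [0.325 0.19  0.076]
0.055 [0.296 0.162 0.055] [0.354 0.218 0.07 ] [0.325 0.189 0.061]
0.04 [0.296 0.16  0.041] [0.353 0.22  0.055] [0.327 0.183 0.052]
[0.42, 0.338] [ 18  43  17  17  20  17 199  88 108  65  73  17   0   0   0   0   0   0
   0   0   0   0   0   0]
0.07 [0.405 0.322 0.07 ] [0.436 0.358 0.086] [0.419 0.342 0.077]
0.055 [0.391 0.311 0.055] [0.447 0.37  0.07 ] [0.419 0.338 0.061]
0.04 [0.389 0.312 0.04 ] [0.447 0.371 0.055] [0.418 0.332 0.052]
```

View pics/top0.png

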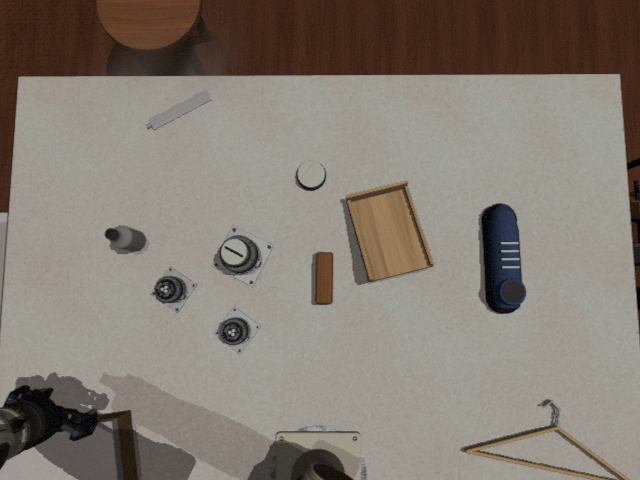

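View pics/crop0.png

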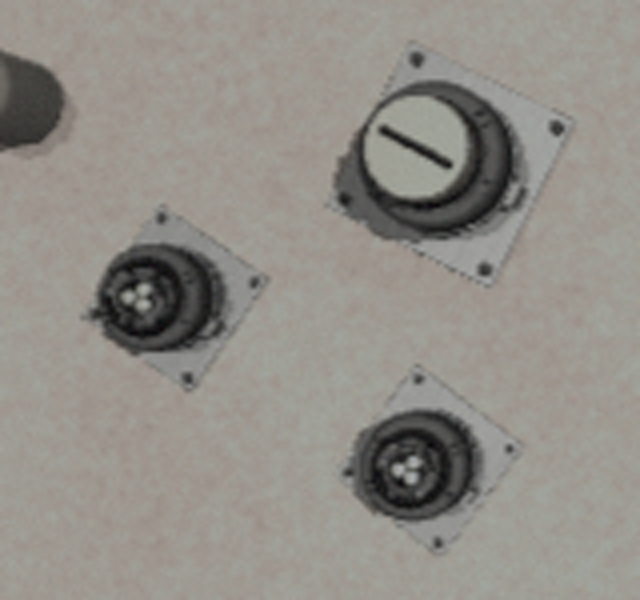

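View pics/scene0.png

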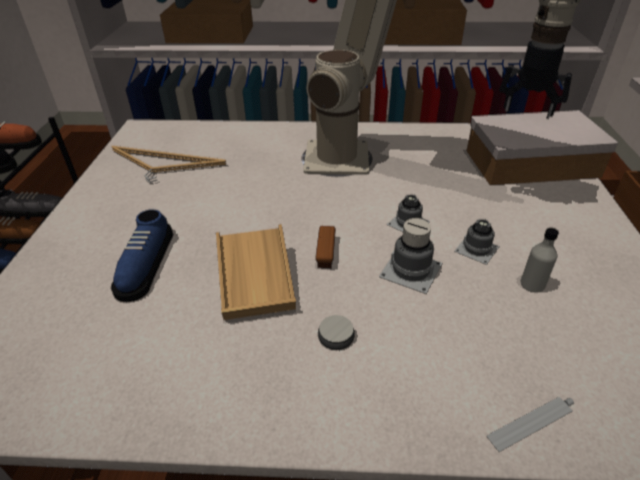

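The three tubs in top.png are at px (240,253), (170,288) and (234,330). The enlarged crop shows that only (240,253) has the white cap with the bar. It is also the only one about 84 mm across with its shoulder at 78 mm; the other two are about 58 mm across and 80 mm high. So the target is at about (0.498, 0.179), with its bar at about 62° yaw. The tray is at px (387,230) and its stop edge at (376,190).

```bash
python3 -m jog '[0.361,-0.344,-0.03,0,0,-0.175,0.361,-0.344,-0.03,0,0,-0.175,0.361,-0.344,-0.03,0,0,-0.175,0.361,-0.344,-0.03,0,0,-0.175,0.361,-0.344,-0.03,0,0,-0.175,0.361,-0.344,-0.03,0,0,-0.175,0.361,-0.344,-0.03,0,0,-0.175,0.361,-0.344,-0.03,0,0,-0.175,0.361,-0.344,-0.03,0,0,-0.175,0.361,-0.344,-0.03,0,0,-0.175]' 1
python3 -m jog '[0,0,0,0,0,0,0,0,0,0,0,0,0,0,0,0,0,0]'
python3 - <<'E'
from h import *
np.set_printoptions(suppress=True)
o=bot.get_obs();print(o['eef_pos'],o['tool_rot'],o['joint_pos'])
P=cloud('top');c=np.array([.547,-.166])
# deck plane fit
d=P[...,:2]-c;m=(np.abs(d@[np.cos(.26),np.sin(.26)])<.07)&(np.abs(d@[-np.sin(.26),np.cos(.26)])<.045)
q=P[m];A=np.c_[q[:,:2],np.ones(len(q))];k,*_=np.linalg.lstsq(A,q[:,2],rcond=None);r=q[:,2]-A@k
print('plane',k,r.std(),'slope',np.degrees(np.arctan(np.hypot(*k[:2]))),'yaw',np.degrees(np.arctan2(-k[1],-k[0])),'z at c',k@[*c,1])
# rails: points 8+ mm above plane nearby
m=(np.hypot(*np.moveaxis(d,-1,0))<.15);q=P[m];h=q[:,2]-np.c_[q[:,:2],np.ones(len(q))]@k
yaw=np.arctan2(-k[1],-k[0]);R=np.array([[np.cos(yaw),np.sin(yaw)],[-np.sin(yaw),np.cos(yaw)]])
s=(q[:,:2]-c)@R.T;b=h>.008
print('above',np.histogram(s[b,0],np.arange(-.13,.14,.01)),np.histogram(s[b,1],np.arange(-.13,.14,.005)))
snap('wrist','w0.png')
for f,l in(('tip_of','cap'),('find_in','cap'),('tip_of','neck'),('tip_of','tub')):
    for z in getattr(bot,f)(l,'wrist')[:2]:print(f,l,z['confidence'],world('wrist',z['at']).round(4))
P=cloud('wrist');m=(np.hypot(P[...,0]-.498,P[...,1]-.179)<.05)&(P[...,2]>.12)&(P[...,2]<.132);q=P[m];print(len(q),q.min(0),q.max(0),np.median(q[:,2]))
if len(q)>50:print(cv2.minEnclosingCircle(q[:,:2].astype(np.float32)))
E
```

```text
clock: 2.73
eef_pos: [0.4991, 0.1765, 0.2797]
tool_rot: [0.381, 0.925, -0.0, 0.001]
ft_force: [-0.4, 1.1, -0.5]
grip_width: 0.0859
grasp_force: 0.0
clock: 2.98
eef_pos: [0.4963, 0.1797, 0.2798]
tool_rot: [0.38, 0.925, -0.0, -0.0]
ft_force: [-0.4, -0.1, -0.3]
grip_width: 0.0855
grasp_force: 0.0
[0.49625245 0.17971797 0.27977185] [ 0.37967302  0.92512063 -0.00005821 -0.00045986] [0.34722526 0.30734754 0.03174605 1.29595429 0.00053167 1.12611079]
plane [-0.26060368 -0.06382388  0.17224539] 0.0022266037946172827 slope 15.019038115731382 yaw 13.761318447327223 z at c 0.04028993680040735
above (array([  0,   0,   0,  11,  36,  33,  37,  35,  34,  32,  36,  34,  35,
        33,  32,  32,  30,  33,  32,  31,  30,  31,  45, 322,  64,   0]), array([-0.13, -0.12, -0.11, -0.1 , -0.09, -0.08, -0.07, -0.06, -0.05,
       -0.04, -0.03, -0.02, -0.01, -0.  ,  0.01,  0.02,  0.03,  0.04,
        0.05,  0.06,  0.07,  0.08,  0.09,  0.1 ,  0.11,  0.12,  0.13])) (array([  0,   0,   0,   0,   0,   0,   0,   0,   0,   0,   0,  46, 192,
       122,  12,  14,  14,  14,  13,  15,  11,  16,  12,  16,  12,  14,
 
[... 301 characters left out ...]
     -0.05 , -0.045, -0.04 , -0.035, -0.03 , -0.025, -0.02 , -0.015,
       -0.01 , -0.005,  0.   ,  0.005,  0.01 ,  0.015,  0.02 ,  0.025,
        0.03 ,  0.035,  0.04 ,  0.045,  0.05 ,  0.055,  0.06 ,  0.065,
        0.07 ,  0.075,  0.08 ,  0.085,  0.09 ,  0.095,  0.1  ,  0.105,
        0.11 ,  0.115,  0.12 ,  0.125,  0.13 ,  0.135]))
tip_of cap 0.87 [0.4943 0.1803 0.091 ]
find_in cap 0.55 [0.4923 0.1825 0.1248]
tip_of neck 0.96 [0.3234 0.1921 0.0822]
tip_of tub 0.91 [0.324  0.1851 0.0022]
tip_of tub 0.73 [ 0.4229  0.3425 -0.0028]
4866 [0.4697908  0.15213786 0.12001391] [0.52626761 0.20856952 0.13040634] 0.12763857263680667
((0.49799299240112305, 0.18041366338729858), 0.028400706127285957)
```

```bash
python3 -m jog '[0.0022,0,-0.05,0,0,0,0.0022,0,-0.1,0,0,0,0.0022,0,-0.13,0,0,0,0.0022,0,-0.141,0,0,0,0.0022,0,-0.141,0,0,0,0.0022,0,-0.141,0,0,0]' 1
python3 -m jog '[0,0,0,0,0,0,0,0,0,0,0,0,0,0,0,0,0,0,0,0,0,0,0,0,0,0,0,0,0,0,0,0,0,0,0,0,0,0,0,0,0,0,0,0,0,0,0,0]' -1
python3 - <<'E'
from h import *
o=bot.get_obs();print(o['eef_pos'],o['ft_force'],o['ft_torque'],o['grip_width'],o['grasp_force'])
snap('scene','s1.png');s=np.load('/tmp/scene.npz')['p'][:,:,::-1]
cv2.imwrite('pics/s1c.png',cv2.resize(s[170:300,350:490],None,fx=4,fy=4,interpolation=cv2.INTER_CUBIC))
E
```

```text
clock: 3.73
eef_pos: [0.4987, 0.1801, 0.1679]
tool_rot: [0.379, 0.925, 0.0, 0.0]
ft_force: [0.7, 0.2, 0.6]
grip_width: 0.0854
grasp_force: 0.0
clock: 4.4
eef_pos: [0.4994, 0.1798, 0.1697]
tool_rot: [0.38, 0.925, 0.001, 0.002]
ft_force: [-1.9, -1.3, 7.0]
grip_width: 0.0547
grasp_force: 61.7
[0.49944032 0.17976978 0.16965038] [-1.87473491 -1.25260574  6.97700491] [-0.20315155  0.38482201  0.02604781] 0.05466190333786867 61.74111384898424
```

View pics/s1c.png

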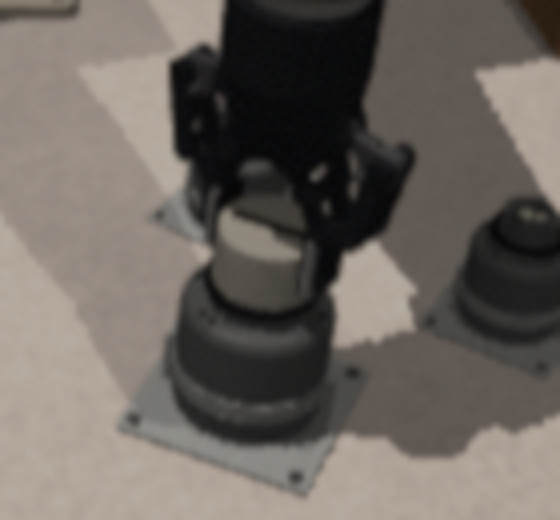

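The picture shows the cap gripped on its side, at about (262,250) in the crop, with the fingertips just above the collar. Next I press.

```bash
python3 -m jog '[0,0,-0.003,0,0,0,0,0,-0.006,0,0,0,0,0,-0.009,0,0,0,0,0,-0.01,0,0,0,0,0,-0.01,0,0,0,0,0,-0.01,0,0,0]'
```

```text
clock: 4.95
eef_pos: [0.4994, 0.1798, 0.1627]
tool_rot: [0.38, 0.925, 0.001, 0.002]
ft_force: [-4.5, -1.7, 13.0]
grip_width: 0.0547
grasp_force: 62.5
```

```bash
python3 -m jog '[0,0,-0.002,0,0,0,0,0,-0.003,0,0,0,0,0,-0.003,0,0,0,0,0,-0.003,0,0,0]'
```

```text
clock: 5.28
eef_pos: [0.4994, 0.1798, 0.1606]
tool_rot: [0.38, 0.925, 0.002, 0.002]
ft_force: [-4.8, -2.4, 16.1]
grip_width: 0.0549
grasp_force: 62.7
```

```bash
python3 -m jog '[0,0,0,0,0,0.052,0,0,0,0,0,0.105,0,0,0,0,0,0.157,0,0,0,0,0,0.21,0,0,0,0,0,0.262]'
python3 -c "
from workcell import bot;print(bot.get_obs()['ft_torque'])"
```

```text
clock: 5.7
eef_pos: [0.4996, 0.1801, 0.1608]
tool_rot: [0.125, 0.992, 0.001, 0.002]
ft_force: [-4.8, -0.3, 15.9]
grip_width: 0.0551
grasp_force: 62.7
[-0.23187806  0.96089819 -0.28888942]
```

```bash
python3 -m jog '[0,0,0,0,0,0.052,0,0,0,0,0,0.105,0,0,0,0,0,0.157,0,0,0,0,0,0.21,0,0,0,0,0,0.27,0,0,0,0,0,0.27,0,0,0,0,0,0.27]'
python3 - <<'E'
from h import *
o=bot.get_obs();print(o['ft_torque'],o['eef_pos'])
snap('scene','s2.png');s=np.load('/tmp/scene.npz')['p'][:,:,::-1]
cv2.imwrite('pics/s2c.png',cv2.resize(s[170:300,350:490],None,fx=4,fy=4,interpolation=cv2.INTER_CUBIC))
E
```

```text
clock: 6.28
eef_pos: [0.4998, 0.1803, 0.1609]
tool_rot: [-0.143, 0.99, 0.001, 0.003]
ft_force: [-5.0, -0.0, 16.4]
grip_width: 0.0546
grasp_force: 62.5
[-0.14283744  0.98923635  0.27690802] [0.49977362 0.18028892 0.16088292]
```

View pics/s2c.png

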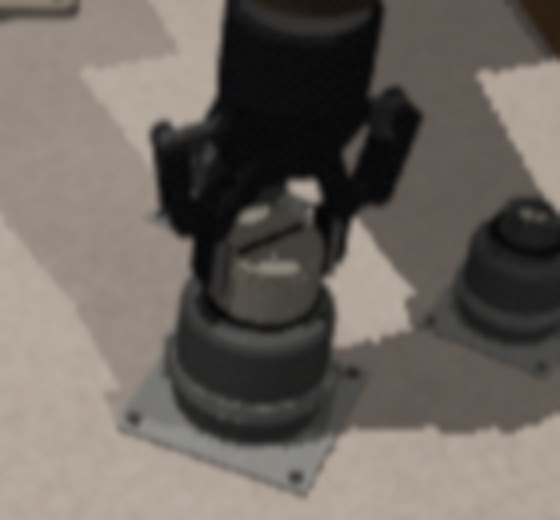

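The bar, at about (275,237), has swung round with the gripper, so the cap turned about 60°. I'll let it up, then lift.

```bash
python3 -m jog '[0,0,0.004,0,0,0,0,0,0.008,0,0,0,0,0,0.012,0,0,0,0,0,0.016,0,0,0,0,0,0.02,0,0,0,0,0,0.024,0,0,0,0,0,0.024,0,0,0]'
```

```text
clock: 6.92
eef_pos: [0.4988, 0.1796, 0.1766]
tool_rot: [-0.142, 0.99, 0.0, 0.001]
ft_force: [0.5, -0.4, 0.3]
grip_width: 0.0555
grasp_force: 63.6
```

```bash
python3 -m jog '[0,0,0.04,0,0,0,0,0,0.08,0,0,0,0,0,0.13,0,0,0,0,0,0.13,0,0,0,0,0,0.13,0,0,0]'
python3 - <<'E'
from h import *
np.set_printoptions(suppress=True)
n='top'
p=np.load('/tmp/top.npz');P=cloud(n);c=np.array([.547,-.166])
k=np.array([-0.2606,-0.0638,.17224])
for nm in('top',):
    d=P[...,:2]-c;m=np.hypot(d[...,0],d[...,1])<.15
    h=P[...,2]-(P[...,:2]@k[:2]+k[2]);b=m&(h>.008)&(P[...,2]>.02)
    q=P[b];print(cv2.minAreaRect(q[:,:2].astype(np.float32)))
    u=np.array([np.cos(.245),np.sin(.245)]);v=np.array([-u[1],u[0]])
    s=(q[:,:2]-c)@u;t=(q[:,:2]-c)@v;z=q[:,2]-(q[:,:2]@k[:2]+k[2])
    for sg in(1,-1):
        w=(sg*t>.055)&(abs(s)<.085)&(z>.010);f=np.polyfit(s[w],t[w],1);print('rail',sg,f,'yaw',np.degrees(.245+np.arctan(f[0])),z[w].max(), np.percentile(sg*t[w],[5,95]))
    w=(s>.08)&(abs(t)<.05)&(z>.015);f=np.polyfit(t[w],s[w],1);print('stop',f,'yaw',np.degrees(.245-np.arctan(f[0])),np.percentile(s[w],[5,50,95]),np.percentile(z[w],[50,95]))
o=bot.get_obs();print(o['eef_pos'],o['tool_rot'],o['joint_pos'])
E
```

```text
clock: 7.33
eef_pos: [0.4999, 0.18, 0.2825]
tool_rot: [-0.142, 0.99, 0.001, 0.003]
ft_force: [-0.4, 0.7, -1.1]
grip_width: 0.0544
grasp_force: 69.7
((0.5558925867080688, -0.16117089986801147), (0.20724529027938843, 0.14881014823913574), 13.936034202575684)
rail 1 [-0.00135581  0.07278741] yaw 13.959784047337642 0.02115463513611121 [0.0690835  0.07642521]
rail -1 [-0.00044788 -0.06682599] yaw 14.011804293079095 0.020712549977425082 [0.06311364 0.07093061]
stop [0.00747083 0.10643608] yaw 13.609426695161847 [0.10181842 0.10589703 0.1118308 ] [0.02725024 0.03246475]
[0.49987955 0.18002814 0.28254596] [-0.14208329  0.98984996  0.00062968  0.00299848] [0.34567186 0.30836402 0.04046315 1.29676772 0.00002382 0.06053909]
```

```bash
python3 -m jog '[0.028,-0.04,0,0,0,0,0.028,-0.09,0,0,0,0,0.028,-0.14,0,-0.01,0.04,-0.01,0.028,-0.19,0,-0.02,0.08,-0.015,0.028,-0.24,0,-0.034,0.1265,-0.02,0.028,-0.29,-0.02,-0.034,0.1265,-0.02,0.028,-0.34,-0.04,-0.034,0.1265,-0.02,0.028,-0.39,-0.05,-0.034,0.1265,-0.02,0.028,-0.436,-0.05,-0.034,0.1265,-0.02,0.028,-0.436,-0.05,-0.034,0.1265,-0.02]'
python3 -m jog '[0,0,0,0,0,0,0,0,0,0,0,0,0,0,0,0,0,0,0,0,0,0,0,0]'
cat >> h.py <<'E'
from scipy.spatial.transform import Rotation as Ro
def deckpose():
    o=bot.get_obs();y=np.radians(14);u=np.array([np.cos(y),np.sin(y),0]);s,c=np.sin(np.radians(15)),np.cos(np.radians(15))
    e=u*c-[0,0,s];n=u*s+[0,0,c];v=np.cross(n,e);M=np.c_[e,v,n]
    T=Ro.from_quat(o['tool_rot']).as_matrix()
    rim=o['eef_pos']+T[:,2]*.077-np.array([.546,-.163,.0403])
    want=np.c_[e if 0 else np.cross(v,-n),v,-n]
    print('rim in deck',(M.T@rim).round(4),'force deck',(M.T@o['ft_force']).round(1),'rotvec err/2',(Ro.from_matrix(want@T.T).as_rotvec()/2).round(4),'tcp',o['eef_pos'].round(4),'j',o['joint_pos'].round(2),o['clock'])
E
python3 - <<'E'
from h import *
deckpose()
snap('wrist','w2.png');snap('scene','s3.png')
s=np.load('/tmp/scene.npz')['p'][:,:,::-1]
a=np.load('/tmp/wrist.npz')['p'][:,:,::-1]
cv2.imwrite('pics/c3.png',np.vstack([cv2.resize(a,(400,300)),cv2.resize(s[180:330,180:380],(400,300))]))
E
```

```text
clock: 8.17
eef_pos: [0.5191, -0.1756, 0.2367]
tool_rot: [-0.117, 0.984, -0.016, -0.132]
ft_force: [-0.2, 0.5, 0.5]
grip_width: 0.0544
grasp_force: 69.7
clock: 8.5
eef_pos: [0.5209, -0.1678, 0.2397]
tool_rot: [-0.122, 0.984, -0.016, -0.13]
ft_force: [-0.7, -0.4, 0.5]
grip_width: 0.0549
grasp_force: 69.7
rim in deck [-0.0763  0.0014  0.109 ] force deck [-0.9 -0.2  0.3] rotvec err/2 [-0.0005 -0.0004 -0.0014] tcp [ 0.5209 -0.1678  0.2397] j [-0.26  0.52  0.22  1.5  -0.13 -0.49] 8.5
```

View pics/c3.png

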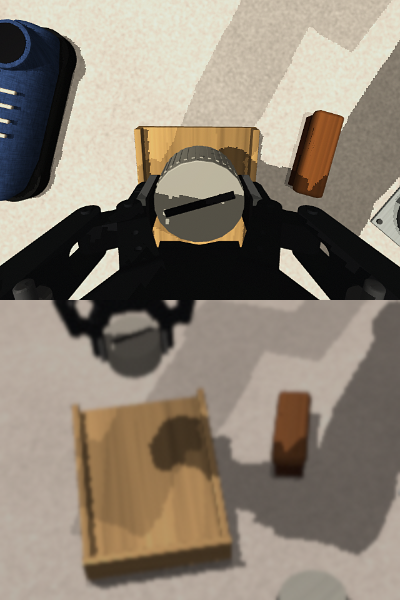

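The cap hangs level with the tray floor and centred between the rails: cap at (200,200) in the wrist view, rails at (140,150) and (255,150). I'll lower it.

```bash
python3 -m jog '[0,0,-0.04,0,0,0,0,0,-0.08,0,0,0,0,0,-0.11,0,0,0,0,0,-0.128,0,0,0,0,0,-0.128,0,0,0,0,0,-0.128,0,0,0]'
python3 -c "
from h import *;deckpose()"
python3 -m jog '[-0.001,0,-0.004,0,0,0,-0.002,0,-0.008,0,0,0,-0.002,0,-0.008,0,0,0]'
python3 -c "
from h import *;deckpose()"
```

```text
clock: 9.1
eef_pos: [0.5206, -0.1684, 0.1372]
tool_rot: [-0.122, 0.984, -0.015, -0.13]
ft_force: [-0.0, -0.1, 0.1]
grip_width: 0.0546
grasp_force: 69.7
rim in deck [-0.0503  0.0009  0.0099] force deck [-0.1 -0.1  0.1] rotvec err/2 [-0.0005 -0.001  -0.0009] tcp [ 0.5206 -0.1684  0.1372] j [-0.26  0.6   0.08  1.28 -0.13 -0.49] 9.1
clock: 9.35
eef_pos: [0.5196, -0.1693, 0.1318]
tool_rot: [-0.121, 0.984, -0.016, -0.129]
ft_force: [-0.0, -0.2, -0.2]
grip_width: 0.0549
grasp_force: 69.7
rim in deck [-0.0498  0.0003  0.0044] force deck [-0.  -0.2 -0.2] rotvec err/2 [-0.0001  0.0006 -0.0004] tcp [ 0.5196 -0.1693  0.1318] j [-0.26  0.6   0.07  1.26 -0.13 -0.49] 9.35
```

```bash
python3 -m jog '[-0.0006,0,-0.002,0,0,0,-0.001,0,-0.004,0,0,0,-0.001,0,-0.004,0,0,0]'
python3 -c "
from h import *;deckpose()"
python3 -m jog '[0,0,-0.0015,0,0,0,-0.0005,0,-0.0025,0,0,0,-0.0005,0,-0.0025,0,0,0]'
python3 -c "
from h import *;deckpose()"
```

```text
clock: 9.6
eef_pos: [0.5187, -0.1694, 0.1283]
tool_rot: [-0.121, 0.984, -0.016, -0.129]
ft_force: [0.5, -0.1, -0.0]
grip_width: 0.0548
grasp_force: 69.7
rim in deck [-0.0498  0.0004  0.0007] force deck [ 0.5 -0.2  0.1] rotvec err/2 [-0.0001  0.0003 -0.0002] tcp [ 0.5187 -0.1694  0.1283] j [-0.26  0.61  0.06  1.26 -0.13 -0.49] 9.6
clock: 9.85
eef_pos: [0.5186, -0.1694, 0.1282]
tool_rot: [-0.121, 0.984, -0.016, -0.129]
ft_force: [-0.7, 1.0, 10.0]
grip_width: 0.0548
grasp_force: 70.9
rim in deck [-0.0498  0.0004  0.0007] force deck [-3.   1.1  9.5] rotvec err/2 [-0.      0.001  -0.0003] tcp [ 0.5186 -0.1694  0.1282] j [-0.26  0.61  0.06  1.25 -0.13 -0.49] 9.85
```

```bash
python3 -m jog '[0.012,0.003,-0.0023,0,0,0,0.024,0.006,-0.0056,0,0,0,0.036,0.009,-0.0089,0,0,0,0.048,0.012,-0.0122,0,0,0,0.06,0.015,-0.0155,0,0,0,0.06,0.015,-0.0155,0,0,0]'
python3 -c "
from h import *;deckpose()"
```

```text
clock: 10.35
eef_pos: [0.5682, -0.1572, 0.1146]
tool_rot: [-0.121, 0.984, -0.016, -0.128]
ft_force: [2.4, 0.7, 3.9]
grip_width: 0.0547
grasp_force: 70.2
rim in deck [0.0032 0.0001 0.0007] force deck [1.4 0.1 4.4] rotvec err/2 [ 0.0002  0.0017 -0.0006] tcp [ 0.5682 -0.1572  0.1146] j [-0.22  0.7   0.2   1.3  -0.12 -0.46] 10.35
```

```bash
python3 -m jog '[0.012,0.003,-0.0033,0,0,0,0.024,0.006,-0.0066,0,0,0,0.036,0.009,-0.0099,0,0,0,0.048,0.012,-0.0133,0,0,0,0.06,0.015,-0.0166,0,0,0,0.069,0.0172,-0.019,0,0,0,0.069,0.0172,-0.019,0,0,0]'
python3 -c "
from h import *;deckpose()"
python3 -m jog '[0.004,0.001,-0.0011,0,0,0,0.008,0.002,-0.0022,0,0,0,0.008,0.002,-0.0022,0,0,0]'
python3 -c "
from h import *;deckpose()"
```

```text
clock: 10.93
eef_pos: [0.6231, -0.1435, 0.0995]
tool_rot: [-0.121, 0.984, -0.016, -0.128]
ft_force: [2.1, 0.8, 4.2]
grip_width: 0.0549
grasp_force: 70.3
rim in deck [0.0618 0.0002 0.0008] force deck [1.  0.3 4.6] rotvec err/2 [ 0.0001  0.0015 -0.0006] tcp [ 0.6231 -0.1435  0.0995] j [-0.19  0.81  0.38  1.37 -0.11 -0.42] 10.9333
clock: 11.18
eef_pos: [0.6284, -0.1422, 0.098]
tool_rot: [-0.121, 0.984, -0.016, -0.129]
ft_force: [0.3, -0.6, 5.9]
grip_width: 0.0544
grasp_force: 70.3
rim in deck [0.0673 0.0002 0.0007] force deck [-1.4 -0.7  5.7] rotvec err/2 [ 0.0002  0.0007 -0.0003] tcp [ 0.6284 -0.1422  0.098 ] j [-0.18  0.83  0.4   1.38 -0.11 -0.42] 11.1833
```

```bash
python3 -m jog '[0.002,0.0005,-0.0006,0,0,0,0.005,0.0012,-0.0014,0,0,0,0.005,0.0012,-0.0014,0,0,0]'
python3 -c "
from h import *;deckpose()"
python3 -m jog '[0.002,0.0005,-0.0006,0,0,0,0.003,0.0008,-0.0008,0,0,0,0.003,0.0008,-0.0008,0,0,0]'
python3 -c "
from h import *;deckpose()"
```

```text
clock: 11.43
eef_pos: [0.6321, -0.1413, 0.097]
tool_rot: [-0.121, 0.984, -0.016, -0.129]
ft_force: [-1.1, -0.1, 6.8]
grip_width: 0.0545
grasp_force: 70.3
rim in deck [0.0712 0.0002 0.0007] force deck [-2.8  0.2  6.3] rotvec err/2 [ 0.0002  0.0005 -0.0003] tcp [ 0.6321 -0.1413  0.097 ] j [-0.18  0.83  0.41  1.39 -0.11 -0.41] 11.4333
clock: 11.68
eef_pos: [0.6342, -0.1408, 0.0964]
tool_rot: [-0.121, 0.984, -0.016, -0.129]
ft_force: [-2.7, -0.6, 7.4]
grip_width: 0.0545
grasp_force: 70.5
rim in deck [0.0733 0.0002 0.0007] force deck [-4.6  0.   6.4] rotvec err/2 [ 0.0003  0.0002 -0.0002] tcp [ 0.6342 -0.1408  0.0964] j [-0.18  0.84  0.42  1.39 -0.11 -0.41] 11.6833
```

```bash
python3 -m jog '[0.0015,0.0004,-0.0004,0,0,0,0.003,0.0008,-0.0008,0,0,0,0.003,0.0008,-0.0008,0,0,0]'
python3 -c "
from h import *;deckpose()"
python3 -m jog '[0.0015,0.0004,-0.0004,0,0,0,0.003,0.0008,-0.0008,0,0,0,0.003,0.0008,-0.0008,0,0,0]'
python3 -c "
from h import *;deckpose()"
```

```text
clock: 11.93
eef_pos: [0.6346, -0.1407, 0.0963]
tool_rot: [-0.121, 0.984, -0.016, -0.132]
ft_force: [-6.5, -2.6, 12.3]
grip_width: 0.0548
grasp_force: 70.7
rim in deck [0.0734 0.0002 0.0007] force deck [-9.9 -0.9 10.1] rotvec err/2 [ 0.0008 -0.0023 -0.0001] tcp [ 0.6346 -0.1407  0.0963] j [-0.18  0.84  0.43  1.4  -0.11 -0.41] 11.9333
clock: 12.18
eef_pos: [0.6349, -0.1406, 0.0962]
tool_rot: [-0.121, 0.983, -0.017, -0.134]
ft_force: [-12.7, -2.0, 16.1]
grip_width: 0.0547
grasp_force: 71.0
rim in deck [0.0734 0.0002 0.0008] force deck [-16.6   1.1  12.2] rotvec err/2 [ 0.0012 -0.0047  0.    ] tcp [ 0.6349 -0.1406  0.0962] j [-0.18  0.85  0.43  1.4  -0.11 -0.41] 12.1833
```

```bash
python3 -m jog '[-0.002,-0.0005,0.001,0,0,0,-0.0035,-0.0009,0.0018,0,0,0,-0.0035,-0.0009,0.0018,0,0,0]'
python3 -c "
from h import *;deckpose()"
python3 -m jog '[0,0,0,0,0,0,0,0,0,0,0,0,0,0,0,0,0,0,0,0,0,0,0,0,0,0,0,0,0,0,0,0,0,0,0,0]' 1
python3 -c "
from h import *;deckpose()"
python3 -m jog '[0.01,0.0025,0.039,0,0,0,0.02,0.005,0.078,0,0,0,0.03,0.0075,0.117,0,0,0,0.03,0.0075,0.117,0,0,0,0.03,0.0075,0.117,0,0,0]'
python3 - <<'E'
from h import *
deckpose()
snap('wrist','w4.png');snap('scene','s4.png')
P=cloud('wrist');y=np.radians(14);c=np.array([.546,-.163,.0403]);u=np.array([np.cos(y),np.sin(y),0]);e=u*np.cos(.2618)-[0,0,np.sin(.2618)];n=u*np.sin(.2618)+[0,0,np.cos(.2618)];v=np.cross(n,e)
D=(P-c)@np.c_[e,v,n];m=(D[...,2]>.03)&(D[...,2]<.04)&(abs(D[...,1])<.05)&(abs(D[...,0]-.07)<.05)
q=D[m].astype(np.float32);print(len(q),cv2.minEnclosingCircle(q[:,:2].copy()),np.percentile(q[:,2],[5,50,95]),np.linalg.lstsq(np.c_[q[:,:2],np.ones(len(q))],q[:,2],rcond=None)[0])
s=np.load('/tmp/scene.npz')['p'][:,:,::-1];a=np.load('/tmp/wrist.npz')['p'][:,:,::-1]
cv2.imwrite('pics/c4.png',np.hstack([cv2.resize(a,(400,300)),cv2.resize(s[200:350,180:380],(400,300))]))
E
```

```text
clock: 12.43
eef_pos: [0.6345, -0.1408, 0.0963]
tool_rot: [-0.121, 0.984, -0.016, -0.131]
ft_force: [-5.5, -2.4, 7.2]
grip_width: 0.0546
grasp_force: 70.3
rim in deck [0.0734 0.0002 0.0007] force deck [-7.6 -1.   5.4] rotvec err/2 [ 0.0005 -0.0016  0.0001] tcp [ 0.6345 -0.1408  0.0963] j [-0.18  0.84  0.42  1.4  -0.11 -0.41] 12.4333
clock: 12.93
eef_pos: [0.6361, -0.1396, 0.0947]
tool_rot: [-0.121, 0.984, -0.016, -0.13]
ft_force: [-1.0, -0.3, 1.0]
grip_width: 0.0853
grasp_force: 0.0
rim in deck [ 0.0759  0.0009 -0.0004] force deck [-1.2 -0.   0.7] rotvec err/2 [-0.0003 -0.0002 -0.0004] tcp [ 0.6361 -0.1396  0.0947] j [-0.18  0.84  0.43  1.39 -0.11 -0.41] 12.9333
clock: 13.35
eef_pos: [0.6618, -0.1337, 0.1913]
tool_rot: [-0.121, 0.984, -0.017, -0.127]
ft_force: [-0.3, 0.2, -0.1]
grip_width: 0.0852
grasp_force: 0.0
rim in deck [0.0767 0.0003 0.0997] force deck [-0.2  0.3 -0.2] rotvec err/2 [ 0.0002  0.003  -0.0005] tcp [ 0.6618 -0.1337  0.1913] j [-0.16  0.83  0.66  1.63 -0.1  -0.4 ] 13.35
5296 ((0.07132983952760696, 0.0010950014693662524), 0.028025109320878983) [0.03189543 0.03305306 0.03430647] [-0.00066675  0.00088017  0.03310519]
```

View pics/c4.png

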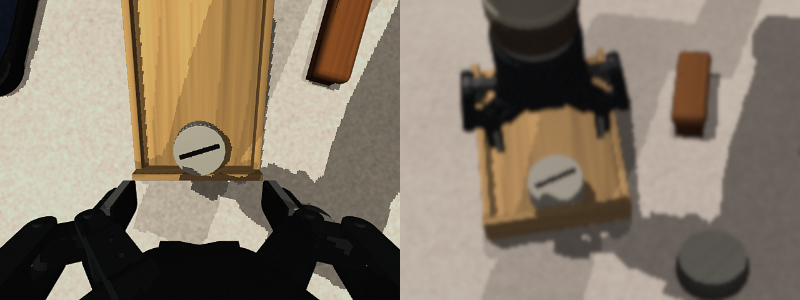

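The cap lies flat and right way up in both views: (203,148) in the wrist view, touching the stop edge at (200,172). I'll check the gap to the stop using the depth I already have.

Run:
```python
from h import *
P=cloud('wrist');y=np.radians(14);c=np.array([.546,-.163,.0403]);u=np.array([np.cos(y),np.sin(y),0]);e=u*np.cos(.2618)-[0,0,np.sin(.2618)];n=u*np.sin(.2618)+[0,0,np.cos(.2618)];v=np.cross(n,e)
D=(P-c)@np.c_[e,v,n]
m=(D[...,0]>.085)&(D[...,0]<.125)&(D[...,2]>.024)&(D[...,2]<.0305)
for lo,hi in((-.06,-.035),(.035,.06)):
    q=D[m&(D[...,1]>lo)&(D[...,1]<hi)];print(len(q),np.percentile(q[:,0],[1,5,50,95]),np.median(q[:,2]))
```

```text
411 [0.09932173 0.09956314 0.10288687 0.10708796] 0.02661059694113692
400 [0.09953008 0.0997522  0.10289154 0.10685097] 0.026862995337213473
```

```bash
python3 -c "
from workcell import bot;print(bot.job_done())"
```

```text
the job is handed in; nothing more can be done
None
```

The tub is open and the cap lies flat, right way up, against the tray's back stop (no measurable gap); it was released with the arm clear, none of the bystanders was touched, and the job was handed in at about 13.5 s.

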